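# Drop the cam and close the seal vice

## Task

Close the seal-carving vice on the grey-green stone: first push the red cam's handle round until it points at the red line on the board, so that the cam's low side faces the slide, and only then push the slide by its black plate fully forward against the cam, which brings its jaw up to the stone. Pick nothing up, do not touch the stone yourself, and leave the other things on the table where they are.

Things in the scene. Friction and masses are not known exactly. Their poses are not given: they have to be found in the camera images.
- vice: seal-carving vice, fixed on the table: wooden board 12 mm thick, x -120 to 110, y -150 to 118 mm about its origin (at table level); +x is forward, the way the slide is pushed, z up. Two steel guide rails, tops at 34 mm, along x from -108 to 18 mm, at y -84 and 104. Fixed jaw: face at x 25.5, y 43 to 97, top at 44 mm. All heights given are above the table
- red_line (a point): middle of the red index line on the board (10 x 24 mm, pointing at the cam's pivot): x 30, y -137 mm from the vice's origin
- cam_pivot (a point): vertical turning axis of the red cam, at x 30, y -50 mm from the vice's origin, height 50 mm. The cam is an eccentric disc of radius 22 mm, centre 12 mm off the axis, top at 44 mm. At angle A of cam the slide meets it after 16 + 12 cos(A) mm of travel
- cam (a joint): cam angle, rad. 0: low point faces the slide, handle points along the vice's -y at the red line. Positive: turned clockwise seen from above (pi/2: handle points along -x). Starts at 1.3 to 2.1, so turn it anticlockwise; range -0.8 to 2.4; no stop or click at 0. It stays where it is left; about 3 N at the handle turns it
- cam_handle (a point): on the axis of the handle's upright black post, height 80 mm, 65 mm from the pivot. The post is 14 mm across, heights 56 to 102 mm, on a flat steel arm 16 mm wide (heights 46 to 56 mm)
- jaw_slide (a joint): how far the slide has moved along the vice's +x from its rear stop, m. Starts at 0 to 0.003; 0.028 is fully home against the cam's low point. Friction about 3 N, no spring. Slide: aluminium plate 55 x 170 mm, top at 38 mm, with a brass follower towards the cam and a steel jaw (top at 44 mm) towards the stone
- push_face (a point): centre of the rear face (looks along the vice's -x) of the slide's black push plate, which is 10 mm thick, 80 mm wide, heights 16 to 56 mm. With the slide at 0 this point is at x -85, y 10 mm from the vice's origin, height 36 mm. Behind it is only bare board, 12 mm high, then table
- stone: grey-green stone seal blank, 26 x 26 x 45 mm, 80 g, standing loose on the board between the slide's jaw and the fixed jaw. Origin: centre of its underside
- spare_seal: brown stone seal, 22 x 22 mm, 58 mm tall, standing on the front (+x) part of the vice's board; bystander. Origin: centre of its underside
- paste_tin: round white tin with a red lid, 63 mm across, 30 mm tall, to the left (+y) of the vice; bystander. Origin: centre of its underside
- paperweight: black bar 200 x 32 x 24 mm with a brass line, lying right (-y) of the vice; bystander. Origin: centre of its underside, x along its length
- brush: writing brush 200 mm long, 10 mm thick, lying on the table beyond the vice (+x); bystander. Origin: middle of its underside, x along its length
- ink_bottle: black bottle, white cap, 60 mm across, 150 mm tall, at the left; bystander. Origin: centre of its underside
- water_bowl: white bowl, 120 mm across, 50 mm tall, at the left; bystander. Origin: centre of its underside
Mind the look-alikes: they are no part of the job. Of the things that look like the stone, the smallest one is meant.

How it is judged:
By the outcome, as a careful person would: the job done as asked, in the order asked, and still so for the second after the job is handed in, with the robot touching nothing.
It also fails if it takes over 58 s, if anything falls off the work surface, if the arm or the gripper's body presses on something with over 40 N, if the wrist force passes 120 N, or if a joint passes its speed limit or range.

## Robot

A 6-joint arm with a two-finger parallel gripper is mounted at the origin on the work surface. World frame = base frame: x ahead of the robot, y to its left, z up, the work surface at z = 0. Lengths are in mm, angles in rad, forces in N, time in s.
With the tool pointing down it reaches from about 225 to 875 mm from the base axis. Payload 3.4 kg.
Tool frame: the origin (TCP) lies midway between the tips of the shut fingers; the grasp point (between the pads) lies 19 mm behind it; y points along the fingers, z is the direction in which the jaws open and shut, and the axes are right-handed (so a half turn about y gives the same grasp; the last joint's range is limited). The gripper opens to 85 mm and grips with 20 to 120 N. Pads are 22 mm wide; open, the fingers measure 114 mm over their backs; the gripper's body (76 mm by 85 mm) begins 54 mm behind the grasp point. The pads swing forward as they close: fully open they stand 13 mm farther back than shut.
Start: joints at [-1.443, 0.276, 1.505, -0, 1.361, -0.121], TCP at [141.586, -557.33, 231.328] pointing down, gripper open.
Joint ranges: [-2.89, 2.89], [-0.75, 2.08], [0.22, 2.7], [-1.18, 4.32], [0.11, 2.71], [-2.7, 2.7]. Speed limits (rad/s): [2.57, 2.57, 3.14, 3.14, 3.14, 3.14].

## Interface

Orientations are given as a rotation vector (axis times angle).
In Python, from bench import reach, move_straight, goto_joints, move_gripper, pause, solve_ik, snapshot, PlanningError, close_job, regions_of, current_time_s, current_qpos, current_qd, current_joint_torque, current_tcp_pos, current_tool_rot, current_force, current_torque, current_gripper_width gives the robot as it stands. The module is installed in compiled form; this text tells all that it offers. Calls block until the motion is done:
- reach(position, orientation): joint-space move of the TCP to a pose.
- move_straight(position, vel=150, rot=None, force_limit=None): straight line of the TCP; rot=None keeps the orientation; vel is the mean speed in mm/s. With force_limit (N) it stops when the force on the tool has changed by that much, and returns True; else False.
- goto_joints(angles): joint-space move.
- move_gripper(opening, force=None): finger opening in mm; force is the grip in N (None keeps the last); returns when the fingers have stopped.
- pause(seconds).
- solve_ik(position, orientation): joint angles nearest the present ones, or None.
- snapshot(name): name is "scene" or "side" or "wrist"; returns a dict with "color" (420x560x3 uint8, blue, green, red), "range_z" (420x560 float32, mm along the optical axis (not along the pixel's ray), 0 where there is no reading), "fx", "fy", "cx", "cy" (pixels), "k1" (the pictures are not rectified: a ray, as slopes to the right and down, at radius r is drawn at 1 + k1 r^2 times it, then the intrinsics apply), "R" (3x3) and "t" (3): a world point X has camera coordinates R X + t; the wrist camera has in their place "mount" (4x4, takes a point from camera to tool coordinates, whose origin is the TCP and whose axes are the tool frame's). Camera axes: x right, y down, z forward; pixel columns grow to the right and rows downward; lengths in mm; the calibration is good to about 2 mm. A picture is of the moment at which its call begins: read the wrist's pose just before it.
A pose or a line that the arm cannot do raises PlanningError and nothing moves.
- close_job(): hands the job in, once; it reports no verdict.
Trained networks look in a picture, given as the dict that the camera call returned (one of the last four; its "shot" number tells which), for a name from the list of things; names that differ only in an ending like _2 or _b are one class to them, and where a whole thing is asked for, a point or a joint stands for the part that bears it (a point fixed in the world has none). Each returns a list of dicts, best first, with "confidence" (0 to 1); they miss things now and then, are a little off and sometimes report something else, mostly with a low value. They report only what shows in the picture. A call takes as long as a camera call. They do not tell look-alikes from the thing itself.
- regions_of(picture, query): "mask" (420x560 bool, what is visible of it) and "extent" ([left, top, width, height] in pixels, round what is visible of it).
Readings, each from a call of its own:
- current_time_s(): time.
- current_qpos(): joint angles.
- current_qd(): joint speeds.
- current_joint_torque(): joint torques, N m.
- current_tcp_pos(): TCP position.
- current_tool_rot(): TCP orientation.
- current_force(): force on the tool from outside, world axes, zero at the start.
- current_torque(): the same for the moment, N m.
- current_gripper_width(): finger opening in mm.
Only numpy, scipy, OpenCV 4.12 (cv2) and the standard library are available. Lean on these libraries where they do the work, as an engineer would, in place of code of your own. Each camera call takes 0.05 s, during which the arm holds its last target.

## Working session

There is one attempt and no reset: what is moved stays moved. The work goes in short steps, each a Python script; the robot and the scene stay as the last script left them, time stands still between calls to the robot, and variables do not carry over. Pictures are saved under pics/ and viewed, and the job is handed in when it is done.

```bash
mkdir -p pics; cat > h.py <<'E'
import numpy as np, cv2
from bench import *
def unproj(p,uv,z=None):
    uv=np.atleast_2d(np.float32(uv)); K=np.array([[p['fx'],0,p['cx']],[0,p['fy'],p['cy']],[0,0,1]])
    return cv2.undistortPoints(uv.reshape(-1,1,2).astype(np.float64),K,np.array([p['k1'],0,0,0.])).reshape(-1,2)
def world(p,uv):
    uv=np.atleast_2d(uv); n=unproj(p,uv); d=np.array([p['range_z'][int(v),int(u)] for u,v in uv])
    c=np.c_[n*d[:,None],d]; return (c-p['t'])@np.array(p['R']), d
def onplane(p,uv,h):
    n=unproj(p,uv); R=np.array(p['R']); o=-R.T@np.array(p['t']); r=np.c_[n,np.ones(len(n))]@R
    return o+r*((h-o[2])/r[:,2])[:,None]
def cloud(p):
    H,W=p['range_z'].shape; u,v=np.meshgrid(np.arange(W),np.arange(H)); 
    w,d=world(p,np.c_[u.ravel(),v.ravel()]); w[d==0]=np.nan; return w.reshape(H,W,3)
def project(p,X):
    K=np.array([[p['fx'],0,p['cx']],[0,p['fy'],p['cy']],[0,0,1]])
    return cv2.projectPoints(np.float64(X).reshape(-1,1,3),cv2.Rodrigues(np.array(p['R']))[0],np.float64(p['t']),K,np.array([p['k1'],0,0,0.]))[0].reshape(-1,2)
E
python3 - <<'E'
from h import *
import pickle
print(current_time_s(),current_tool_rot())
for n in ("scene","side"):
    p=snapshot(n); cv2.imwrite(f"pics/{n}0.png",p['color']); pickle.dump(p,open(f"{n}0.pkl","wb"))
    print(n,p['R'],p['t'],p['fx'],p['k1'])
    for q in ("cam","vice","jaw_slide","stone","cam_handle","push_face","spare_seal"):
        print(q,[(round(r['confidence'],2),r['extent']) for r in regions_of(p,q)])
print(current_time_s())
E
```

```text
0.0 [-0.26119031  2.09095871 -2.08711225]
scene [[-0.41359631  0.91042999 -0.00743788]
 [ 0.68364946  0.30515685 -0.66295001]
 [-0.60129985 -0.27927858 -0.74862672]] [ 124.91043266 -331.93233918 1345.73146774] 408.0729633026585 -0.010542885254180585
cam [(0.93, [226.1, 211.6, 31.8, 53.0]), (0.37, [149.6, 195.0, 45.3, 73.2]), (0.22, [207.1, 297.7, 90.2, 26.4])]
vice [(0.92, [192.9, 207.0, 134.4, 99.7])]
jaw_slide [(0.78, [236.6, 213.5, 79.9, 38.2])]
stone [(0.9, [324.7, 286.7, 28.3, 34.4]), (0.69, [359.2, 212.8, 23.1, 29.3]), (0.55, [293.9, 239.6, 9.8, 21.0])]
cam_handle [(0.66, [226.1, 211.0, 31.9, 51.1]), (0.65, [340.2, 257.3, 31.8, 31.9])]
push_face [(0.71, [240.1, 211.6, 75.0, 39.6]), (0.4, [188.3, 205.5, 137.3, 99.2])]
spare_seal [(0.54, [257.9, 271.0, 16.0, 18.2])]
side [[-0.92459922 -0.3808753  -0.00709078]
 [-0.21862479  0.54578508 -0.80890163]
 [ 0.31196069 -0.7463596  -0.58790125]] [ 516.86577291  105.0362721  1396.21462112] 485.36068277172234 -0.10005524215082598
cam []
vice [(0.94, [212.8, 186.8, 92.7, 60.9]), (0.45, [296.3, 274.8, 23.1, 56.6])]
jaw_slide [(0.76, [254.8, 196.9, 31.2, 37.0])]
stone [(0.69, [248.1, 217.4, 11.2, 14.3]), (0.69, [194.8, 227.5, 22.5, 26.5]), (0.69, [268.7, 251.2, 15.6, 28.7])]
cam_handle [(0.82, [249.1, 182.8, 22.6, 20.8])]
push_face [(0.87, [257.3, 195.0, 29.9, 35.6]), (0.6, [210.0, 183.6, 96.3, 61.9]), (0.43, [295.0, 272.9, 24.6, 57.3])]
spare_seal [(0.43, [221.2, 197.8, 10.4, 21.1])]
0.8
```

```bash
python3 - <<'E'
import cv2
a=cv2.imread("pics/scene0.png");cv2.imwrite("pics/s0c.png",cv2.resize(a[180:340,150:390],None,fx=3.3,fy=3.3,interpolation=2))
b=cv2.imread("pics/side0.png");cv2.imwrite("pics/d0c.png",cv2.resize(b[160:340,150:360],None,fx=3.3,fy=3.3,interpolation=2))
E
```

```text
(no output)
```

View pics/scene0.png

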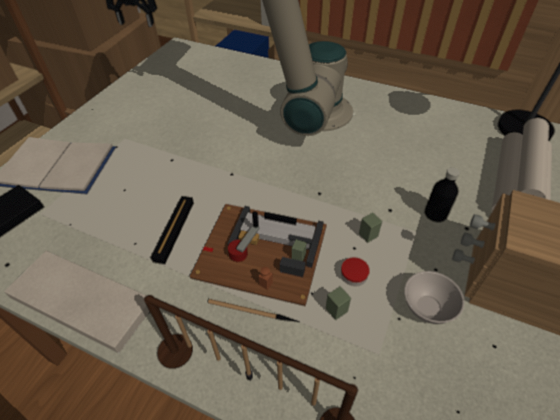

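```bash
sleep 0
```

```text
(no output)
```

View pics/side0.png

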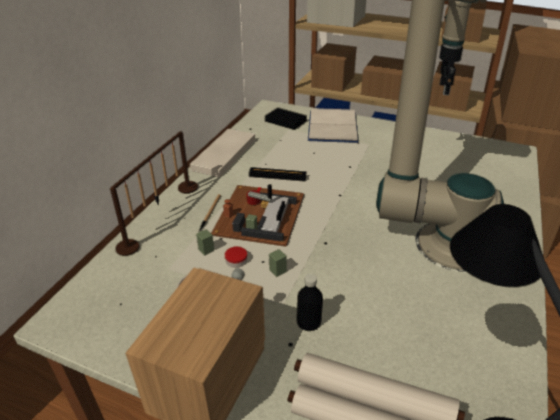

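View pics/s0c.png

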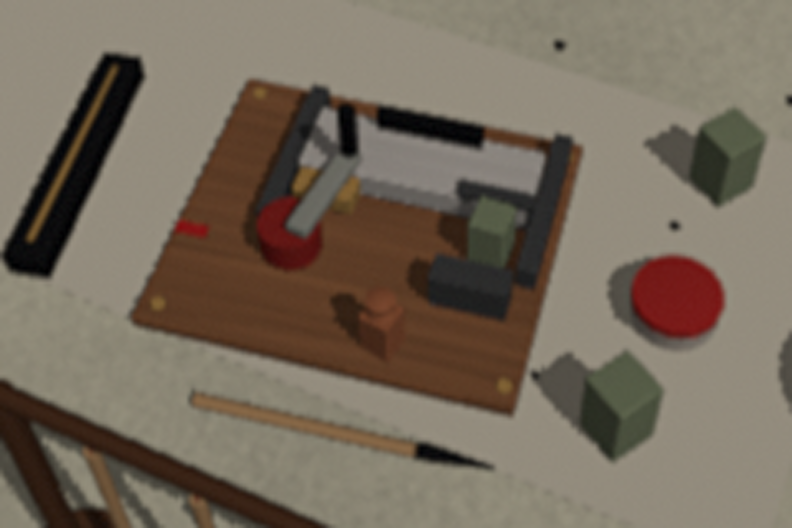

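View pics/d0c.png

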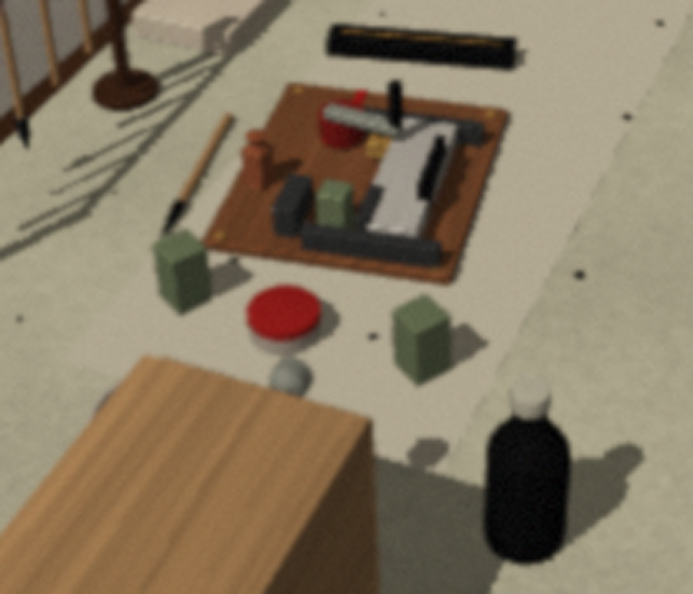

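```bash
python3 - <<'E'
from h import *
import pickle
p=pickle.load(open("scene0.pkl","rb"))
w=onplane(p,[(226,205),(327,219),(302,303),(192,281)],12)
print(w)
for u in [(254,214),(237,250),(300,240),(265,275),(280,218)]: print(u,world(p,[u])[0])
E
```

```text
[[504.02061921 -68.01931132  12.        ]
 [442.45314449 186.15921336  12.        ]
 [683.84086775 219.14230313  12.        ]
 [733.55077094 -23.62553312  12.        ]]
(254, 214) [[568.51166135  51.93684428 100.11116247]]
(237, 250) [[635.97800022  39.37704599  41.17666959]]
(300, 240) [[551.01634439 157.94539265  40.23812197]]
(265, 275) [[680.06150438 132.12944819  59.78785461]]
(280, 218) [[518.03316117  92.24753859  51.70655007]]
```

```bash
cat >> h.py <<'E'
from scipy.spatial.transform import Rotation as Rn
def down(ang):
    # tool y down, tool z horizontal at angle ang
    z=np.array([np.cos(ang),np.sin(ang),0]); y=np.array([0,0,-1.]); x=np.cross(y,z)
    return Rn.from_matrix(np.c_[x,y,z]).as_rotvec()
def wsnap(name):
    P=np.array(current_tcp_pos()); Rt=Rn.from_rotvec(current_tool_rot()).as_matrix()
    p=snapshot("wrist"); M=np.array(p['mount']); T=np.eye(4);T[:3,:3]=Rt;T[:3,3]=P
    C=np.linalg.inv(T@M); p['R']=C[:3,:3];p['t']=C[:3,3]
    cv2.imwrite(f"pics/{name}.png",p['color']); 
    import pickle; pickle.dump(p,open(name+".pkl","wb")); return p
E
python3 - <<'E'
from h import *
R=Rn.from_rotvec(current_tool_rot()).as_matrix(); print(R)
for a in np.radians([-166,-76,14,104]):
  print(a,solve_ik([560,40,380],down(a)))
E
```

```text
[[-9.69218016e-01 -5.42547259e-06  2.46204055e-01]
 [-2.46204052e-01 -1.23669222e-04 -9.69218009e-01]
 [ 3.57063296e-05 -9.99999992e-01  1.18526665e-04]]
-2.897246558310587 None
-1.3264502315156905 [-0.05262316  0.21084485  1.23642498  0.          1.69432283  1.27382707]
0.24434609527920614 [-5.26231610e-02  2.10844846e-01  1.23642498e+00 -4.44089210e-16
  1.69432283e+00 -2.96969256e-01]
1.8151424220741028 [-0.05262316  0.21084485  1.23642498  0.          1.69432283 -1.86776558]
```

```bash
python3 - <<'E'
from h import *
reach([560,40,380],down(0.24)); 
p=wsnap("w1"); print(current_time_s(), -np.array(p['R']).T@p['t'],p['R'][2])
for q in ("cam","cam_handle","jaw_slide"):
    print(q,[(round(r['confidence'],2),r['extent']) for r in regions_of(p,q)])
E
```

```text
3.4833 [543.93450617 104.79819548 523.75170889] [ 0.06226054 -0.25977661 -0.96365955]
cam [(0.68, [285.0, 161.0, 52.5, 31.9])]
cam_handle [(0.98, [285.2, 156.6, 51.2, 33.5])]
jaw_slide [(0.56, [255.4, 70.7, 49.8, 113.9])]
```

View pics/w1.png

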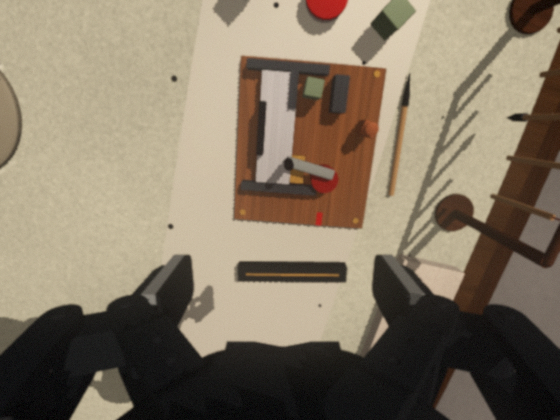

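```bash
python3 - <<'E'
import cv2
a=cv2.imread("pics/w1.png");cv2.imwrite("pics/w1c.png",cv2.resize(a[50:235,220:400],None,fx=3.2,fy=3.2,interpolation=2))
E
```

```text
(no output)
```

View pics/w1c.png

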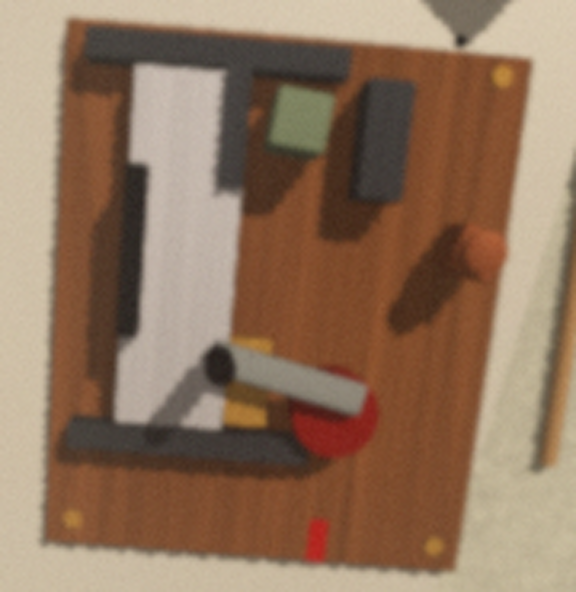

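```bash
cat >> h.py <<'E'
def fit2d(A,B):
    A=np.array(A,float);B=np.array(B,float);a=A.mean(0);b=B.mean(0)
    H=(A-a).T@(B-b);th=np.arctan2(H[0,1]-H[1,0],H[0,0]+H[1,1]);c,s=np.cos(th),np.sin(th);R=np.array([[c,-s],[s,c]])
    return th,b-R@a,(A@R.T+(b-R@a)-B)
E
python3 - <<'E'
from h import *
import pickle,json
p=pickle.load(open("w1.pkl","rb"))
f=lambda q:(np.array(q,float)+.5)/3.2-.5+[220,50]
L=[(-120,118),(110,118),(110,-150),(-120,-150),(30,-137)]
W=onplane(p,f([(68,18),(531,60),(455,571),(43,543),(318,541)]),12)[:,:2]
th,t,r=fit2d(L,W); print(th,np.degrees(th),t); print(r)
s=pickle.load(open("scene0.pkl","rb"))
g=lambda q:(np.array(q,float)+.5)/3.3-.5+[150,180]
W2=onplane(s,g([(580,147),(513,413),(133,320),(250,80),(193,229)]),12)[:,:2]
L2=[(-120,118),(110,118),(110,-150),(-120,-150),(30,-137)]
th2,t2,r2=fit2d(L2,W2);print(th2,t2);print(r2)
R=np.array([[np.cos(th),-np.sin(th)],[np.sin(th),np.cos(th)]])
post=onplane(p,f([(219,364)]),102)[0,:2]; v=R.T@(post-t); print("post vice",v, v-[30,-50],np.hypot(*(v-[30,-50])))
d=v-[30,-50]; print("A",np.arctan2(-d[0],-d[1]))
ps=onplane(p,f([(127,165),(119,337)]),56)[:,:2]; print("plate rear", (ps-t)@R)
E
```

```text
0.1617154480175317 9.265612653471823 [592.08027691  92.88268657]
[[-1.20762833 -0.31706321]
 [ 0.86830451  0.66984984]
 [ 0.52094599 -1.03950794]
 [ 0.88837797  0.54105696]
 [-1.07000015  0.14566435]]
0.15852358147733325 [594.82714076  94.01277148]
[[-2.1956111   3.15565435]
 [-0.25520747  1.13813968]
 [ 1.34262284 -2.73417115]
 [-1.25162527 -1.70482821]
 [ 2.35982099  0.14520533]]
post vice [-34.18970983 -32.87754376] [-64.18970983  17.12245624] 66.43415804941012
A 1.8314743527655737
plate rear [[-82.55262253  49.18902123]
 [-81.7526342  -29.42264318]]
```

```bash
cat >> h.py <<'E'
TH=0.1617; T0=np.array([592.6,93.1]); RV=np.array([[np.cos(TH),-np.sin(TH)],[np.sin(TH),np.cos(TH)]])
def vw(v,z): return np.r_[RV@np.array(v,float)+T0,z]
def wv(w): return (np.array(w)[...,:2]-T0)@RV
def hp(A,off,z): 
    v=np.array([30,-50])+65*np.array([-np.sin(A),-np.cos(A)])-off*np.array([np.cos(A),-np.sin(A)])
    return vw(v,z)
def ha(A): return down(np.pi/2-A+TH)
E
python3 - <<'E'
from h import *
move_gripper(0)
reach(hp(1.83,45,180),ha(1.83))
print(current_qpos(),current_force(),current_gripper_width())
print(move_straight(hp(1.83,45,66),vel=120,force_limit=10),current_time_s())
print(move_straight(hp(1.83,19,66),vel=60,force_limit=15),current_force())
for A in np.arange(1.65,0.1,-0.18):
    if move_straight(hp(A,18,66),vel=70,rot=ha(A),force_limit=20): print("stop",A);break
    print(round(A,2),np.round(current_force(),1))
print(current_time_s(),current_qpos())
p=wsnap("w2"); s=snapshot("scene"); cv2.imwrite("pics/s2c.png",cv2.resize(s['color'][180:340,150:390],None,fx=3.3,fy=3.3,interpolation=2))
import pickle; pickle.dump(s,open("s2.pkl","wb"))
E
```

```text
[ 5.27917359e-02  3.13326234e-01  1.57813592e+00 -3.60807512e-04
  1.24737770e+00  1.49786487e-01] [-0.47791022 -0.37226876 -0.53813222] -0.1447452942796001
False 6.35
False [-0.13212013  0.17272826 -0.11417336]
1.65 [-0.2  0.1  0.9]
1.47 [ 0.1  0.4 -0.5]
1.29 [-0.3 -0.2 -0.8]
1.11 [0.8 0.3 1.2]
0.93 [-0.3 -0.3  0.3]
0.75 [-1.1  0.4 -0.5]
0.57 [-0.4  0.1  0.5]
0.39 [-0.3 -0.3 -1.6]
0.21 [-0.9 -0.9 -0.6]
9.9333 [-1.39341861e-01  4.56735250e-01  1.66384382e+00 -3.35042810e-04
  1.02063520e+00 -1.65721026e+00]
```

View pics/w2.png

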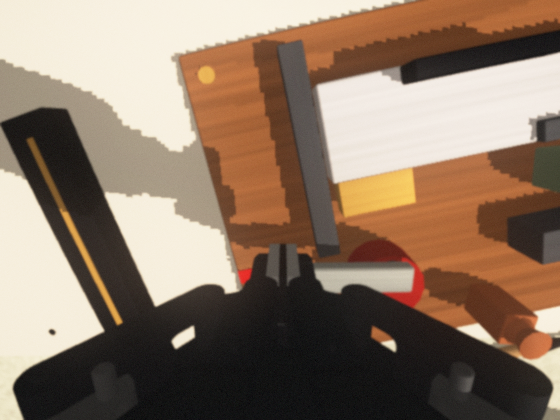

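View pics/s2c.png

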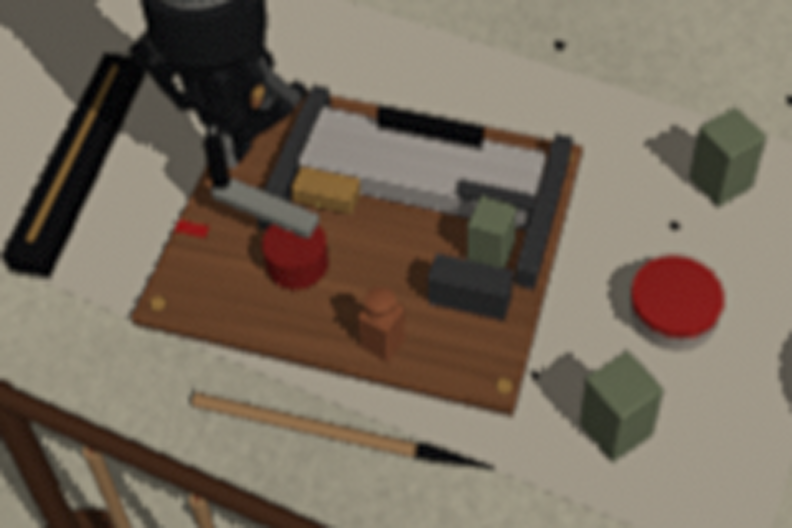

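```bash
python3 - <<'E'
from h import *
A=0.21
move_straight(hp(A,35,66),vel=80)
move_straight(hp(A,45,200),vel=150)
reach([560,20,360],down(0.24)); 
p=wsnap("w3"); print(current_time_s())
print(project(p,[hp(0.21,0,102),vw((30,-50),56)]))
cv2.imwrite("pics/w3c.png",cv2.resize(p['color'][20:255,200:420],None,fx=2.5,fy=2.5,interpolation=2))
E
```

```text
12.7
[[324.14322845 213.21211758]
 [334.16788425 163.87464892]]
```

View pics/w3c.png

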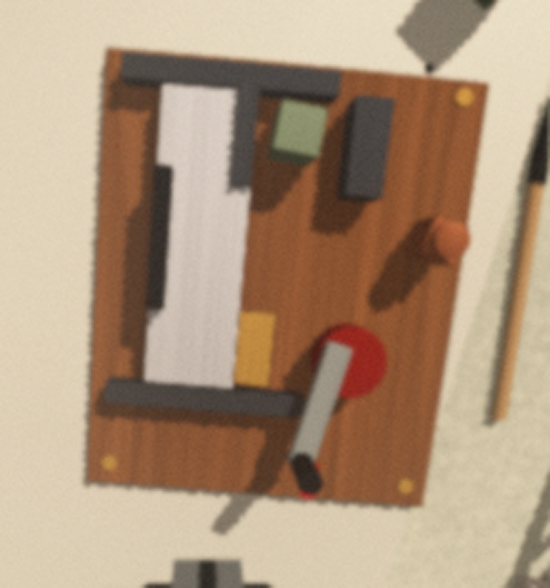

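```bash
python3 - <<'E'
from h import *
import pickle
p=pickle.load(open("w3.pkl","rb"))
f=lambda q:(np.array(q,float)+.5)/2.5-.5+[200,20]
L=[(-120,118),(110,118),(110,-150),(-120,-150)]
W=onplane(p,f([(107,48),(488,84),(421,507),(85,485)]),12)[:,:2]
th,t,r=fit2d(L,W); print(th,t); print(r)
b=p['color'][20:255,200:420].astype(int)
R=np.array([[np.cos(th),-np.sin(th)],[np.sin(th),np.cos(th)]])
def A(px,z,tt,RR):
    v=(onplane(p,f([px]),z)[0,:2]-tt)@RR-[30,-50]; return v,np.hypot(*v),np.arctan2(-v[0],-v[1])
for px,z in [((309,484),102),((299,461),56)]:
    print(A(px,z,t,R),A(px,z,T0,RV))
# arm axis direction
e=(onplane(p,f([(336,342),(298,458)]),56)[:,:2]-t)@R; d=e[1]-e[0]; print("arm",e,np.arctan2(-d[0],-d[1]))
cv2.imwrite("pics/w3d.png",cv2.resize(p['color'][140:230,290:370],None,fx=7,fy=6.6,interpolation=2))
E
```

```text
0.16087223397512843 [591.82225865  92.25089329]
[[-1.46121381 -0.70420922]
 [ 0.48278379  0.05608235]
 [ 0.88565834 -1.09665385]
 [ 0.09277168  1.74478073]]
(array([-13.70044325, -63.06521   ]), np.float64(64.53621353417674), np.float64(0.2139185802512921)) (array([-14.69833909, -63.79148016]), np.float64(65.46292166748675), np.float64(0.22645989960770038))
(array([-14.06951231, -62.08096424]), np.float64(63.65530062673308), np.float64(0.2228669411066479)) (array([-15.0665933 , -62.80692924]), np.float64(64.5887961975157), np.float64(0.23543854581415372))
arm [[  29.50870578  -38.53360477]
 [  15.10821039 -110.24778097]] 0.19816854323176225
```

View pics/w3d.png

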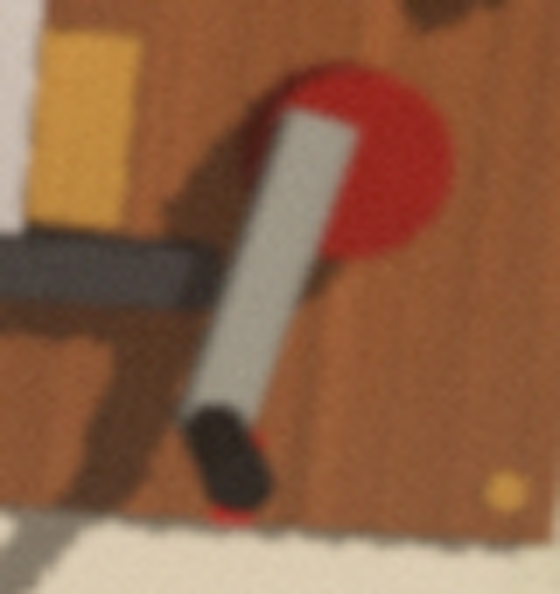

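```bash
python3 - <<'E'
from h import *
A=0.25
reach(hp(A,45,180),ha(A))
print(move_straight(hp(A,45,66),vel=120,force_limit=10))
move_straight(hp(.24,20,66),vel=80,rot=ha(.24))
for A in (0.18,.09,0.):
    print(move_straight(hp(A,18,66),vel=50,rot=ha(A),force_limit=20),np.round(current_force(),1))
move_straight(hp(A,35,66),vel=80)
move_straight(hp(A,45,200),vel=150)
reach([560,20,360],down(0.24)); 
p=wsnap("w4"); print(current_time_s())
cv2.imwrite("pics/w4c.png",cv2.resize(p['color'][20:255,200:420],None,fx=2.5,fy=2.5,interpolation=2))
cv2.imwrite("pics/w4d.png",cv2.resize(p['color'][140:230,290:370],None,fx=7,fy=6.6,interpolation=2))
E
```

```text
False
False [ 0.1 -0.2 -0.1]
False [-1.   0.7 -0.4]
False [-2.1 -0.6 -0.1]
19.1083
```

View pics/w4c.png

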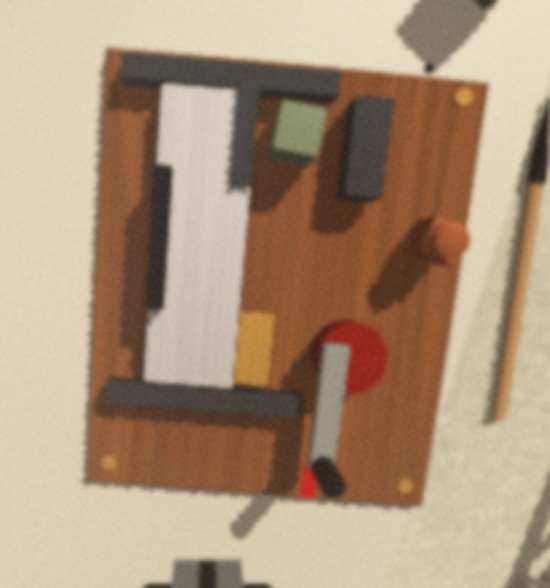

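View pics/w4d.png

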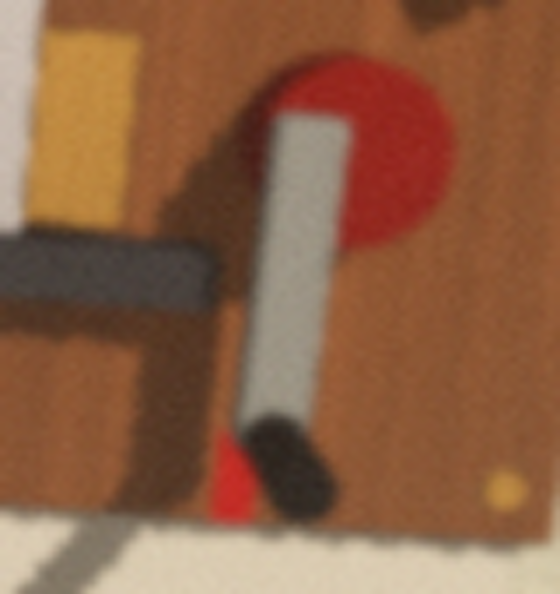

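```bash
cat > meas.py <<'E'
from h import *
import pickle,sys
from scipy.optimize import minimize
# arm-line estimate: grey mask minAreaRect on plane z=56
def meas(name):
    p=pickle.load(open(name+".pkl","rb")); c=p['color'].astype(int)
    roi=np.zeros(c.shape[:2],bool); roi[140:230,290:370]=1
    hsv=cv2.cvtColor(p['color'],cv2.COLOR_BGR2HSV)
    m=roi&(hsv[...,1]<60)&(hsv[...,2]>110)&(hsv[...,2]<190)
    n,l,s,ce=cv2.connectedComponentsWithStats(m.astype(np.uint8)); k=1+np.argmax(s[1:,4]); vv,uu=np.where(l==k)
    w=wv(onplane(p,np.c_[uu,vv],56)); mu=w.mean(0); d=np.linalg.svd(w-mu)[2][0]; d*=-np.sign(d[1])
    print(name,s[k],"arm axis A",np.arctan2(-d[0],-d[1]),"centroid",mu,"A by centroid",np.arctan2(-(mu[0]-30),-(mu[1]+50)))
    red=(c[...,2]>140)&(c[...,1]<60)&roi
    # post: dark pixels
    m=roi&(c.sum(2)<140); n,l,s,ce=cv2.connectedComponentsWithStats(m.astype(np.uint8))
    for k in range(1,n):
        if s[k,4]>20:
            vv,uu=np.where(l==k); q=np.c_[uu,vv].mean(0); w=wv(onplane(p,[q],79))[0]-[30,-50]; print("dark",s[k],q,w,np.hypot(*w),np.arctan2(-w[0],-w[1]))
for n in sys.argv[1:]: meas(n)
E
python3 meas.py w3 w4; python3 - <<'E'
from h import *
import pickle
p=pickle.load(open("w4.pkl","rb"))
img=cv2.resize(p['color'][140:230,290:370],None,fx=7,fy=7,interpolation=2)
for A,col in ((0,(255,255,0)),(-.1,(0,255,0))):
    r=np.array([-np.sin(A),-np.cos(A)]);s=np.array([r[1],-r[0]])
    for k in (-8,8):
        q=(project(p,[vw(np.array([30,-50])+a*r+k*s,56) for a in (0,65)])-[290,140]+.5)*7
        cv2.line(img,*[tuple(int(x) for x in z) for z in q],col,1)
    for z in(56,102):
        q=(project(p,[vw(np.array([30,-50])+65*r+7*np.array([np.cos(t),np.sin(t)]),z) for t in np.linspace(0,6.3,24)])-[290,140]+.5)*7
        cv2.polylines(img,[q.astype(int)],True,col,1)
q=(project(p,[vw(a,12) for a in ((25,-149),(35,-149),(35,-125),(25,-125))])-[290,140]+.5)*7
cv2.polylines(img,[q.astype(int)],True,(255,0,0),1)
cv2.imwrite("pics/w4o.png",img[:590])
E
```

```text
w3 [317 158  22  45 427] arm axis A 0.20490882982002015 centroid [ 23.6465592  -74.54845649] A by centroid 0.2532551774858297
dark [317 203  11  14  89] [321.8988764 209.1011236] [-13.75945149 -64.1658114 ] 65.624491293555 0.2112368907868764
w4 [324 158  15  46 420] arm axis A 0.0039007200361809956 centroid [ 28.768119   -75.16888597] A by centroid 0.048905570235760976
dark [326 204  11  14  84] [330.75       210.55952381] [ -0.40989577 -65.47240667] 65.47368974850622 0.006260506291734255
```

View pics/w4o.png

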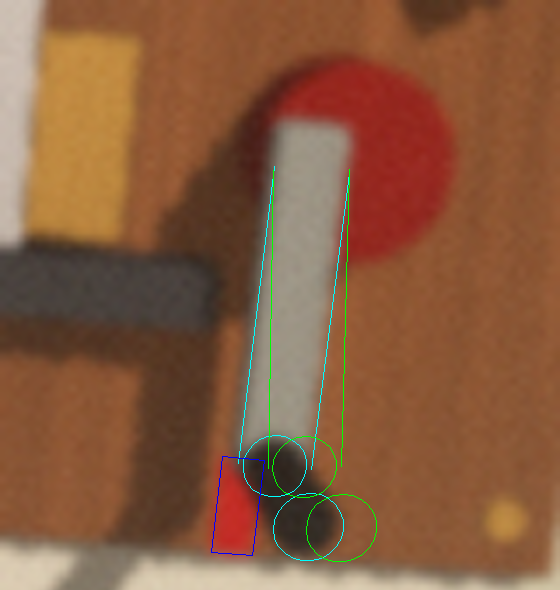

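```bash
python3 - <<'E'
from h import *
o=ha(0)
reach(vw((-118,10),150),o)
print(move_straight(vw((-118,10),34),vel=120,force_limit=10))
print(move_straight(vw((-98,10),34),vel=60,force_limit=12),wv(current_tcp_pos()))
r=move_straight(vw((-60,10),34),vel=20,force_limit=12)
print(r,wv(current_tcp_pos()),current_tcp_pos(),np.round(current_force(),1),current_time_s())
s=snapshot("scene"); cv2.imwrite("pics/s5c.png",cv2.resize(s['color'][180:340,150:390],None,fx=3.3,fy=3.3,interpolation=2))
E
```

```text
False
False [-97.61176692  10.00016015]
True [-68.42517144  10.06964179] [523.44625914  92.02208665  33.39824347] [ 0.2 -0.2  0.7] 23.3917
```

View pics/s5c.png

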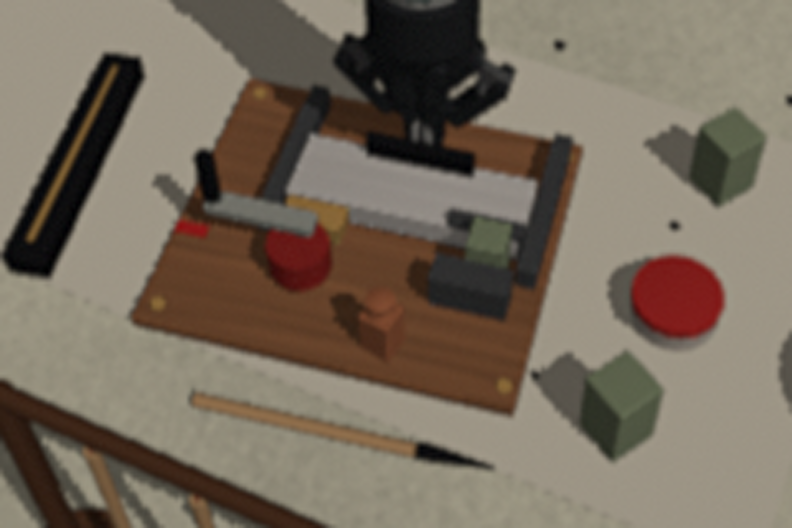

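```bash
python3 - <<'E'
from h import *
o=ha(0)
r=move_straight(vw((-62,10),34),vel=15,force_limit=18)
print(r,wv(current_tcp_pos()),np.round(current_force(),1))
move_straight(vw((-110,10),34),vel=100)
move_straight(vw((-118,10),180),vel=180)
reach([560,20,360],down(0.24))
p=wsnap("w6"); print(current_time_s())
cv2.imwrite("pics/w6c.png",cv2.resize(p['color'][20:255,200:420],None,fx=2.5,fy=2.5,interpolation=2))
E
python3 meas.py w6
```

```text
False [-68.16967641  10.18232052] [-10.   -3.4   6.1]
27.1083
w6 [325 158  14  46 423] arm axis A 0.000971360349246697 centroid [ 28.86626726 -75.14747937] A by centroid 0.04505284818425439
dark [326 205  11  13  81] [330.83950617 210.60493827] [ -0.85038558 -64.93321627] 64.93878448793406 0.013095562054204328
```

View pics/w6c.png

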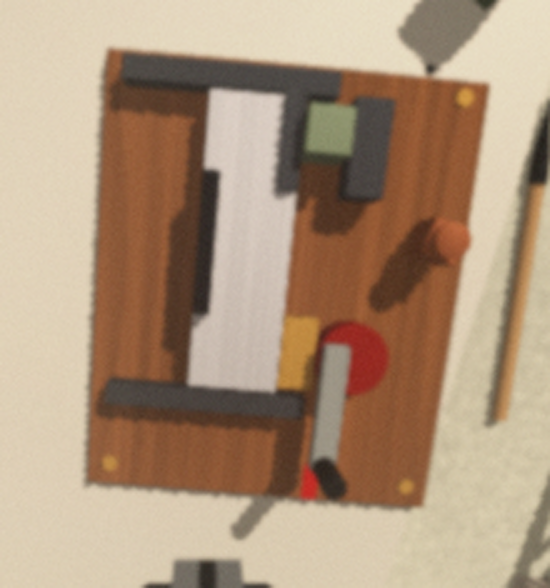

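```bash
python3 -c "
from bench import *
close_job()"
```

```text
the job is handed in; nothing more can be done
```

The vice is closed on the stone, done in the order you asked, and the job was handed in at about 27 s of the 58 s allowed.

- **Cam:** I pushed the handle by its post with the shut fingers in two sweeps. It now points at the red line. The last picture gave a cam angle of about 0.00 from the arm's axis and 0.01 rad from the post. A third, rougher estimate from the arm's visible centroid gave 0.045 rad. That estimate also read about 0.05 rad high in the two earlier pictures, so I took it as a bias of that method.
- **Slide:** I pushed the black plate until it stopped with the tool about 68.4 mm behind the vice's origin. Fully home should be about 68 mm. A second, firmer push reached about 10 N and moved it only 0.3 mm. That push did not reach its 18 N force limit before the commanded line ended.
- **Final picture:** The brass follower is against the cam and the stone is between the two jaws. The cam did not move while the slide was pushed. The brown seal is where it was, and in a picture taken during the slide push the tin, bar, brush and spare stones had not moved either. The arm was clear of everything when I handed in.

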